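Lock the draw bar's ball coupler onto the bench ball mount

TASK

Fit the loose draw bar onto the bench mount so it can be worked on: swing the coupler's bail handle fully up, carry the bar over and lower its socket gently onto the ball, with the handle still up and the bar lying between the two prongs of the rest, then press the handle all the way down to lock it and let go. Do not move the glue bottle, the tin or the jar standing close by, and do not knock the lamp post.

Things in the scene. Friction and masses are not known exactly. Their poses are not given: they have to be found in the camera images.
- coupler: Loose steel draw bar with a grey ball-coupler head, about 0.8 kg, 231 mm long, lying level on the bench. Origin on the underside at its grip point, near the centre of mass; x along the bar to its plain tail end, z up. Bar 30 mm wide (y), 34 mm high (z 0 to 34), bare from x = -20 to +110 mm. Head 62 x 62 mm, x -121 to -59 mm, top at z = 54 mm; its open socket faces down.
- handle (a joint): Angle of the bail handle, rad: 0 = fully down, flat over the bar (locked); grows as its cross bar swings up and towards the head; stop at 1.35. Starts at 0 to 0.12. Stiff hinge (0.22 N m friction; handle 0.1 kg): it stays where left and takes 2 to 3 N at the cross bar.
- handle_grip (a point): Middle of the handle's cross bar, a dark steel rod 14 mm thick along the coupler's y, free between two side rods 62 mm apart inside. 130 mm from the hinge; handle down, it lies at x = +20, z = 66 mm of the coupler, 25 mm clear above the bar. Can be pinched across x from above and turns within the pinch.
- handle_hinge (a point): Middle of the handle's hinge axis, which runs along the coupler's y: at x = -110, z = 66 mm of the coupler. Handle angle a puts the cross bar at x = -110 + 130 cos a, z = 66 + 130 sin a mm.
- socket (a point): Where the ball's centre sits when the coupler is home: x = -90, y = 0, z = 26 mm of the coupler. The round socket is 43 mm across and 46 mm deep, open below. A pawl in it, worked by the handle, lets the ball in or out only while the handle is above about 1.0 rad.
- tail (a point): Point on the underside of the bar that must lie on the rest: x = +75, y = 0, z = 0 of the coupler.
- mount: Fixed bench mount: dark base plate 250 x 85 x 8 mm carrying a steel ball 40 mm across on a thin 14 mm stud, and a rest for the bar's tail. Origin on the bench under its middle, z up, x from the ball towards the rest. Ball centre at x = -90, z = 85 mm; rest at x = +75 mm. With the coupler home, its axes are parallel to the mount's and its origin is 59 mm above the mount's origin.
- ball (a point): Centre of the ball, 85 mm above the bench.
- rest (a point): Middle of the top face of the rest, 58.5 mm above the bench: a block 16 mm long in x and 58 mm wide, with two round upright prongs, 38 mm apart inside, standing 25 mm above it (tops 84 mm above the bench).
- glue_bottle: Bystander: white glue bottle with a cap, 58 mm across, 145 mm tall, standing beside the mount. Origin under its middle.
- varnish_tin: Bystander: plain tin, 72 mm across, 105 mm tall, standing on the other side of the mount. Origin under its middle.
- screw_jar: Bystander: glass jar with a steel lid, 68 mm across, 90 mm tall, standing beside the coupler. Origin under its middle.
- lamp: Bystander, fixed: work lamp between the two work places: 70 mm square foot, upright post 20 mm thick and 0.40 m tall at the origin, with a small head 52 mm across, 0.40 to 0.45 m up, reaching 76 mm to +x. Origin under the post.
Things that resemble listed ones, but are neither listed nor needed, are in the scene too. What is shaped like the coupler but brown is not meant.

How it is judged (in metres and radians):
On the way, in this order (a step that is already met when the one before it is completed fails the run):
1. the handle is swung up (over 1.05 rad) while the coupler is still off the ball (value of joint handle above 1.05 rad and distance between socket and ball above 0.05 m), for 0.2 s.
2. with the handle still up (over 0.8 rad) the coupler sits home on the ball (within 4 mm) and its tail on the rest (within 8 mm) (distance between socket and ball below 0.004 m and distance between tail and rest below 0.008 m and value of joint handle above 0.8 rad), for 0.2 s.
3. the handle is pressed down (under 0.08 rad) (value of joint handle below 0.08 rad and distance between socket and ball below 0.006 m), for 0.2 s.
At the end, for the whole second after the job is handed in: The coupler is at rest, its socket within 4 mm of home on the ball, the tail within 8 mm of the middle of the rest, between the prongs, and the handle within 0.08 rad of fully down (distance between socket and ball below 0.004 m and distance between tail and rest below 0.008 m and value of joint handle below 0.08 rad and linear speed of coupler below 0.02 m/s); the robot touches nothing.
It fails at once if the glue bottle is shifted by more than 20 mm (distance of glue_bottle from where it was at the start of the episode above 0.02 m).
It fails at once if the tin is shifted by more than 20 mm (distance of varnish_tin from where it was at the start of the episode above 0.02 m).
It fails at once if the jar is shifted by more than 20 mm (distance of screw_jar from where it was at the start of the episode above 0.02 m).
It fails at once if the lamp is knocked (over 8 N) (contact force between lamp and anything else above 8 N).
It fails at once if the coupler is dropped or forced onto the mount (over 70 N) (contact force between coupler and mount above 70 N).
It also fails if it takes over 72 s, if anything falls off the work surface, if the arm or the gripper's body presses on something with over 40 N, if the wrist force passes 120 N, or if a joint passes its speed limit or range.

ROBOT

A 7-joint arm with a two-finger parallel gripper is mounted at the origin on the work surface. World frame = base frame: x ahead of the robot, y to its left, z up, the work surface at z = 0. Lengths are in mm, angles in rad, forces in N, time in s.
With the tool pointing down it reaches from about 425 to 950 mm from the base axis. Payload 16.7 kg.
Tool frame: the origin (TCP) lies between the finger pads; the fingertips stand 11 mm ahead of it and the grasp point (between the pads) lies 8 mm behind it; z points along the fingers, y is the direction in which the jaws open and shut (so a half turn about z gives the same grasp; the last joint's range is limited). The gripper opens to 94 mm and grips with 3 to 60 N. Pads are 16 mm wide; open, the fingers measure 119 mm over their backs; the gripper's body (75 mm by 177 mm) begins 78 mm behind the grasp point.
Start: joints at [1.163, 0.426, 0.074, 1.606, -0.034, 1.111, -0.067], TCP at [172.064, -652.663, 216.467] pointing down, gripper open.
Joint ranges: [-2.85, 2.85], [-0.5, 2.14], [-1.23, 1.37], [0.21, 2.46], [-1.02, 4.16], [0.16, 2.05], [-2.73, 2.73]. Speed limits (rad/s): [1.89, 1.89, 2.39, 2.39, 3.01, 3.01, 3.01].

INTERFACE

Orientations are given as a 3x3 rotation matrix whose columns are the frame's x, y, z axes.
In Python, from plant import ctrl gives the robot as it stands.
- The arm moves only by the tool play_rows, never from a script. Its argument "motion" is a list of rows, each an object of numbers: "x", "y", "z": the shift along the tool's x, y, z in m; "rx", "ry", "rz": the turn, a rotation vector about the tool's x, y, z in degrees; "grip": the finger opening in m, from 0 to 0.094. A call has exactly 5 rows; each row is the pose to reach, as a shift and turn from the pose commanded when the call began, along the tool's axes at that moment; what a row does not reach only later rows make up. A row lasts 1/10 s, in which the tool goes at most 50 mm and 8.59 degrees, less where a joint would pass 70% of its speed; a pose out of reach is approached as far as the arm can. A call with a gripper value outside its range is refused whole. The fingers move at their own pace and stop on an object; "newtons" is the grip in N (left out, the last holds). Time passes only in rows, so rows that repeat a pose let the fingers close, or fill a call up. It gives the time, the measured TCP pose, the force and the opening at its end, in the units of the state.
- ctrl.observe(): the state, without advancing time (a new reading comes with each control period).
- ctrl.capture(name): name is "side" or "top"; returns a dict with "image" (400x640x3 uint8, blue, green, red), "z_map" (400x640 float32, mm along the optical axis (not along the pixel's ray), 0 where there is no reading), "intrinsics" (3x3 intrinsics, pixels), "rvec" (rotation vector, rad) and "tvec" (3), from world to camera coordinates, as OpenCV has them. Camera axes: x right, y down, z forward; pixel columns grow to the right and rows downward; lengths in mm; the calibration is good to about 2 mm. A picture is of the moment at which its call begins.
- ctrl.sign_off(): hands the job in, once; it reports no verdict.
The state is a dict: "time": time; "joint_pos": joint angles; "joint_velocities": joint speeds; "joint_efforts": joint torques, N m; "ee_pos": TCP position; "orientation": TCP orientation; "wrist_force": force on the tool from outside, world axes, zero at the start; "torque": the same for the moment, N m; "grip_width": finger opening in mm.
Only numpy, scipy, OpenCV 4.12 (cv2) and the standard library are available. Lean on these libraries where they do the work, as an engineer would, in place of code of your own. Each camera call takes 0.05 s, during which the arm holds its last target. There are 200 camera calls.

## Working session

There is one attempt and no reset: what is moved stays moved. The work goes in short steps, Python scripts to look and compute and a tool call to move; the robot and the scene stay as the last step left them, time stands still between calls to the robot, and variables do not carry over. Pictures are saved under pics/ and viewed, about 8 in all and at most 12, crops included, and the job is handed in when it is done.

Besides the shell and the picture viewer there is one more tool, called after "Emit:" as name(argument=value, ...) on one line, values as JSON. play_rows: Moves the arm, as the interface text tells. Its arguments: {"type":"object","properties":{"motion":{"type":"array"},"newtons":{"type":"number"}},"required":["motion"]}

```bash
mkdir -p pics
cat > h.py <<'E'
import numpy as np, cv2
from plant import ctrl
def cap(n,save=None):
    c=ctrl.capture(n); np.savez('%s.npz'%n,**{k:np.asarray(v) for k,v in c.items()})
    if save: cv2.imwrite('pics/'+save,c['image'])
    return c
def load(n): return dict(np.load('%s.npz'%n))
def ray(c,u,v):
    K=np.array(c['intrinsics'],float);R=cv2.Rodrigues(np.array(c['rvec'],float))[0];t=np.array(c['tvec'],float).ravel()
    d=R.T@np.linalg.solve(K,[u,v,1.]);return -R.T@t,d
def atz(c,u,v,z):
    o,d=ray(c,u,v);return o+d*(z-o[2])/d[2]
def dep(c,u,v):
    o,d=ray(c,u,v);return o+d*float(c['z_map'][int(round(v)),int(round(u))])
def cloud(c):
    h,w=c['z_map'].shape;u,v=np.meshgrid(np.arange(w),np.arange(h))
    K=np.array(c['intrinsics'],float);R=cv2.Rodrigues(np.array(c['rvec'],float))[0];t=np.array(c['tvec'],float).ravel()
    p=np.linalg.solve(K,np.stack([u.ravel(),v.ravel(),np.ones(u.size)]))*np.array(c['z_map']).ravel()
    return (R.T@(p-t[:,None])).T.reshape(h,w,3)
def proj(c,P): return cv2.projectPoints(np.array(P,float).reshape(-1,1,3),np.array(c['rvec'],float),np.array(c['tvec'],float),np.array(c['intrinsics'],float),None)[0].reshape(-1,2)
E
python3 - <<'E'
from h import *
a=cap('top','t0.png');b=cap('side','s0.png')
for c in(a,b): print(ray(c,320,200),c['intrinsics'])
print(ctrl.observe())
E
```

```text
(array([ 374.66875143, -106.38725401, 1216.37989268]), array([ 0.08420879,  0.00740743, -0.99659893])) [[392.80995938   0.         313.71201591]
 [  0.         392.80995938 203.91186637]
 [  0.           0.           1.        ]]
(array([300.3827723 , 664.21353053, 909.63776495]), array([ 0.14317893, -0.66518412, -0.73295015])) [[414.84193076   0.         314.35016564]
 [  0.         414.84193076 200.31244612]
 [  0.           0.           1.        ]]
{'time': 0.1, 'joint_pos': array([ 1.16351866,  0.42665201,  0.07386947,  1.6065229 , -0.03410654,
        1.1108112 , -0.06712561]), 'joint_velocities': array([-2.12099210e-04,  6.10613812e-04, -1.26166720e-03, -1.58841940e-03,
       -2.63601976e-05,  6.13418209e-04, -9.05082675e-04]), 'joint_efforts': array([ 8.68887029e-03, -9.37462234e+01,  3.67758058e+00, -4.55041194e+01,
       -4.84281778e-02,  1.68011669e-02,  1.66039547e-05]), 'ee_pos': array([ 171.94964974, -652.34143873,  215.866641  ]), 'orientation': array([[ 9.66977892e-01,  2.54860009e-01, -3.64559865e-04],
       [ 2.54860258e-01, -9.66977299e-01,  1.07349307e-03],
       [-7.89306601e-05, -1.13095589e-03, -9.99999357e-01]]), 'wrist_force': array([-0.00131283,  0.3428271 ,  0.34667212]), 'torque': array([-0.00824891, -0.03868757, -0.04048978]), 'grip_width': 94.06072349129117}
```

View pics/t0.png

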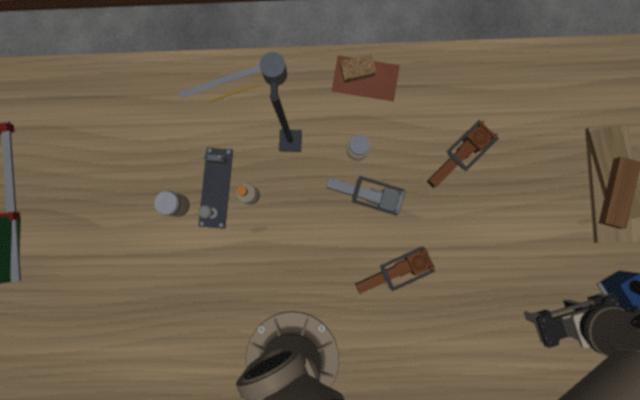

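View pics/s0.png

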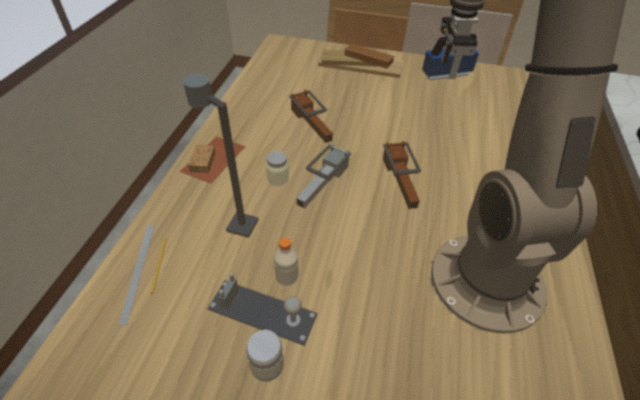

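Top view: the grey coupler has its head at about (391,198) and its tail at (330,183). The brown look-alikes are at (465,150) and (397,270), so the grey one is meant. The mount is at (215,188), with its ball at (207,212) and rest at (216,157). The bottle is at (246,193), the tin at (168,204), the jar at (358,147) and the lamp foot at (290,140). I'll enlarge both work places.

Run:
```python
from h import *
a=load('top');b=load('side')
i=a['image']
A=cv2.resize(i[150:235,150:250],None,fx=4,fy=4,interpolation=cv2.INTER_CUBIC)
B=cv2.resize(i[150:235,320:420],None,fx=4,fy=4,interpolation=cv2.INTER_CUBIC)
C=cv2.resize(b['image'][270:350,200:325],None,fx=3.2,fy=3.2,interpolation=cv2.INTER_CUBIC)
D=cv2.resize(b['image'][135:215,280:380],None,fx=3.2,fy=3.2,interpolation=cv2.INTER_CUBIC)
W=np.zeros((600,800,3),np.uint8);W[:340,:400]=A;W[:340,400:]=B;W[340:596,:400]=C;W[340:596,400:720]=D
cv2.imwrite('pics/c1.png',W)
for n,c in(('top',a),('side',b)):
    P=cloud(c);z=P[...,2]
    def blob(u0,u1,v0,v1,z0,z1):
        s=P[v0:v1,u0:u1].reshape(-1,3);s=s[(s[:,2]>z0)&(s[:,2]<z1)];return s
    if n=='top':
        for nm,r in dict(ball=(195,225,200,228,75,115),rest=(200,232,148,170,45,95),cap=(230,262,180,206,120,160),tin=(150,190,190,220,95,120),jar=(343,375,132,162,80,100),foot=(275,305,125,155,8,40),head=(378,402,185,212,48,60),bar=(326,380,175,205,25,45)).items():
            s=blob(*r);print(nm,len(s),s.mean(0).round(1),np.median(s,0).round(1),s.min(0).round(),s.max(0).round())
        s=blob(326,380,175,205,27,42);m,e=cv2.PCACompute(s[:,:2].astype(np.float32),None);print(m,e)
for p in [(210,148),(232,149),(224,227),(200,226)]: print(p,atz(a,*p,8).round(1))
```

```text
ball 154 [446.3 233.8  98.7] [446.1 232.8  99.5] [429. 217.  82.] [464. 255. 110.]
rest 135 [609.4 217.9  62.2] [608.7 219.9  59.5] [600. 189.  45.] [621. 249.  88.]
cap 86 [498.  116.8 143.9] [498.4 116.2 145.7] [486. 105. 120.] [512. 130. 151.]
tin 460 [474.  343.2 104.6] [474.4 342.8 105.1] [440. 309.  95.] [507. 378. 112.]
jar 340 [ 629.3 -215.2   90.9] [ 629.2 -215.2   91.1] [ 601. -244.   82.] [ 659. -186.   98.]
foot 412 [663.9  -9.5  15.2] [661.  -14.3  14.9] [631. -44.   8.] [703.  26.  39.]
head 252 [ 469.3 -302.7   55.8] [ 466.6 -300.8   55.8] [ 438. -337.   48.] [ 503. -271.   60.]
bar 546 [ 502.8 -201.6   35. ] [ 503.1 -197.8   35.2] [ 460. -276.   25.] [ 544. -117.   43.]
[[ 503.00867 -201.41965]] [[ 0.325325   0.9456023]
 [ 0.9456023 -0.325325 ]]
(210, 148) [649.8 243.6   8. ]
(232, 149) [644.5 174.2   8. ]
(224, 227) [401.  201.3   8. ]
(200, 226) [406. 276.   8.]
```

View pics/c1.png

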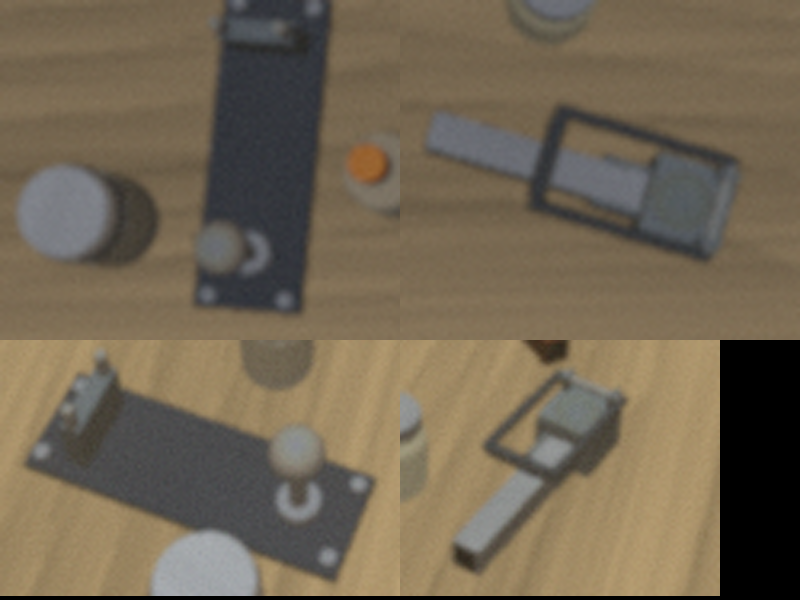

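The crops confirm the grey coupler, with its handle down and the tail end at top (328.5,183). The ball is at top (204.8,212) and side (292.5,305). Next I'll compute poses and check them against the given sizes.

```bash
cat >> h.py <<'E'
from scipy.optimize import least_squares
def pose(P2,T2=None):
    pass
def model(x,y,th,pts):
    c,s=np.cos(th),np.sin(th);pts=np.array(pts,float)
    return np.c_[x+c*pts[:,0]-s*pts[:,1],y+s*pts[:,0]+c*pts[:,1],pts[:,2]]
def fitpose(cams_pts,x0):
    # cams_pts: list of (cam, pts, px)
    f=lambda p:np.concatenate([(proj(c,model(*p[:2],p[2],P))-np.array(q)).ravel() for c,P,q in cams_pts])
    g=lambda q:f([q[0]*100,q[1]*100,q[2]])
    r=least_squares(g,[x0[0]/100,x0[1]/100,x0[2]],loss='soft_l1')
    return np.array([r.x[0]*100,r.x[1]*100,r.x[2]]),r.fun.reshape(-1,2)
E
python3 - <<'E'
from h import *
a=load('top');b=load('side')
tp=lambda x,y:(150+x/4,150+y/4); cp=lambda x,y:(320+(x-400)/4,150+y/4)
sp=lambda x,y:(200+x/3.2,270+(y-340)/3.2); dp=lambda x,y:(280+(x-400)/3.2,135+(y-340)/3.2)
# mount: base corners + ball
mt=[[-125,42.5,8],[-125,-42.5,8],[-90,0,85]]; q=[tp(194,305),tp(302,312),tp(219,248)]
ms=[[-90,0,85],[-125,42.5,8],[-125,-42.5,8],[125,42.5,8]]; qs=[sp(296,452),sp(336,580),sp(373,480),sp(25,463)]
r=fitpose([(a,mt,q),(b,ms,qs)],[525,225,-.07]);print('mount',r[0],np.degrees(r[0][2]));print(r[1].round(1).tolist())
print('ball via',model(*r[0],[[-90,0,85]]),atz(a,*q[2],85),atz(b,*qs[0],85),'rest',model(*r[0],[[75,0,58]]))
ct=[[110,15,34],[110,-15,34],[-59,31,54],[-59,-31,54],[27,38,66],[27,-38,66]]
# tail px: upper-left and lower-left; +y of coupler = world -x side = image down
qc=[cp(427,149),cp(436,112),cp(640,236),cp(652,152),cp(530,209),cp(558,106)]
cs=[[110,15,0],[110,15,34],[110,-15,34],[27,-38,66]]; qd=[dp(475,572),dp(482,555),dp(455,543),dp(487,445)]
r=fitpose([(a,ct,qc),(b,cs,qd)],[490,-230,1.24]);print('coup',r[0],np.degrees(r[0][2]));print(r[1].round(1).tolist())
print('grip',model(*r[0],[[20,0,66]]))
for n in('ee_pos','orientation'):print(ctrl.observe()[n])
E
```

```text
mount [ 5.26374358e+02  2.28199955e+02 -1.00668499e-01] -5.767880124998187
[[-0.8, -0.3], [-0.6, 0.0], [0.1, 2.5], [3.5, 1.0], [-1.0, -1.0], [0.3, -2.3], [-2.1, -0.2]]
ball via [[436.83000951 237.24482442  85.        ]] [444.25090334 237.61592198  85.        ] [444.84235167 236.83274582  85.        ] rest [[600.99464824 220.66256307  58.        ]]
coup [ 491.27679966 -227.50565482    1.24947201] 71.58947267675404
[[-0.2, 0.3], [0.4, 0.1], [-0.2, -0.6], [2.7, 0.4], [-1.0, -0.3], [-0.6, 0.8], [1.9, 0.6], [-0.2, -1.9], [-0.4, -2.4], [-1.2, 0.9]]
grip [[ 497.59326716 -208.52929484   66.        ]]
[ 171.94964974 -652.34143873  215.866641  ]
[[ 9.66977892e-01  2.54860009e-01 -3.64559865e-04]
 [ 2.54860258e-01 -9.66977299e-01  1.07349307e-03]
 [-7.89306601e-05 -1.13095589e-03 -9.99999357e-01]]
```

Emit:
play_rows(motion=[{"x": 0.036,"y": -0.029,"rz": 7,"grip": 0.05},{"x": 0.072,"y": -0.058,"rz": 14,"grip": 0.05},{"x": 0.108,"y": -0.087,"rz": 21,"grip": 0.05},{"x": 0.144,"y": -0.116,"rz": 28,"grip": 0.05},{"x": 0.18,"y": -0.145,"rz": 33,"grip": 0.05}])

```text
$.motion[0]: bad value
```

```bash
cat >> h.py <<'E'
def to(x,y,z,ang=None):
    """shift in tool axes (m) and rz (deg) to TCP x,y,z mm with tool y at world angle ang deg"""
    s=ctrl.observe();R=np.array(s['orientation']);p=np.array(s['ee_pos'])
    d=R.T@(np.array([x,y,z])-p)/1000;a=np.degrees(np.arctan2(R[1,1],R[0,1]))
    print('t',round(s['time'],2),'p',p.round(1),'ang',a.round(2),'zax',R[:,2].round(3),'q',np.round(s['joint_pos'],2),'F',np.round(s['wrist_force'],1),'w',round(s['grip_width'],1))
    print('shift',d.round(4),'rz',None if ang is None else round(-((ang-a+180)%360-180),2))
E
python3 -c "
from h import *
to(498,-208.5,120,-108.4)"
```

```text
t 0.1 p [ 171.9 -652.3  215.9] ang -75.23 zax [-0.     0.001 -1.   ] q [ 1.16  0.43  0.07  1.61 -0.03  1.11 -0.07] F [-0.   0.3  0.3] w 94.1
shift [ 0.4284 -0.346   0.0962] rz 33.17
```

Emit:
play_rows(motion=[{"x": 0.036,"y": -0.029,"z": 0,"rx": 0,"ry": 0,"rz": 7,"grip": 0.05},{"x": 0.072,"y": -0.058,"z": 0,"rx": 0,"ry": 0,"rz": 14,"grip": 0.05},{"x": 0.108,"y": -0.087,"z": 0,"rx": 0,"ry": 0,"rz": 21,"grip": 0.05},{"x": 0.144,"y": -0.116,"z": 0,"rx": 0,"ry": 0,"rz": 28,"grip": 0.05},{"x": 0.18,"y": -0.145,"z": 0,"rx": 0,"ry": 0,"rz": 33,"grip": 0.05}])

```text
time: 0.6
ee_pos: [309.9, -464.8, 216.3]
orientation: [[0.948, -0.318, -0.0], [-0.318, -0.948, 0.0], [-0.0, -0.0, -1.0]]
wrist_force: [1.5, -0.5, -0.2]
grip_width: 57.4
```

```bash
python3 -c "
from h import *
to(498,-208.5,120,-108.4)"
```

```text
t 0.6 p [ 309.9 -464.8  216.3] ang -108.52 zax [-0.  0. -1.] q [ 0.79  0.24  0.09  1.87 -0.02  1.03 -1.  ] F [ 1.5 -0.5 -0.2] w 57.4
shift [ 0.097  -0.3028  0.0963] rz -0.12
```

Emit:
play_rows(motion=[{"x": 0.015,"y": -0.045,"z": 0.005,"rx": 0,"ry": 0,"rz": 0,"grip": 0.05},{"x": 0.03,"y": -0.09,"z": 0.01,"rx": 0,"ry": 0,"rz": 0,"grip": 0.05},{"x": 0.045,"y": -0.135,"z": 0.015,"rx": 0,"ry": 0,"rz": 0,"grip": 0.05},{"x": 0.06,"y": -0.18,"z": 0.02,"rx": 0,"ry": 0,"rz": 0,"grip": 0.05},{"x": 0.072,"y": -0.224,"z": 0.025,"rx": 0,"ry": 0,"rz": 0,"grip": 0.05}])

```text
time: 1.1
ee_pos: [448.6, -274.5, 191.3]
orientation: [[0.95, -0.313, 0.0], [-0.313, -0.95, 0.0], [0.0, -0.0, -1.0]]
wrist_force: [1.2, -1.2, -0.3]
grip_width: 50.3
```

Emit:
play_rows(motion=[{"x": 0.01,"y": -0.03,"z": 0.015,"rx": 0,"ry": 0,"rz": 0,"grip": 0.05},{"x": 0.018,"y": -0.057,"z": 0.03,"rx": 0,"ry": 0,"rz": 0,"grip": 0.05},{"x": 0.023,"y": -0.074,"z": 0.05,"rx": 0,"ry": 0,"rz": 0,"grip": 0.05},{"x": 0.025,"y": -0.079,"z": 0.06,"rx": 0,"ry": 0,"rz": 0,"grip": 0.05},{"x": 0.025,"y": -0.079,"z": 0.06,"rx": 0,"ry": 0,"rz": 0,"grip": 0.05}])

```text
time: 1.6
ee_pos: [495.4, -208.7, 130.2]
orientation: [[0.95, -0.312, -0.002], [-0.312, -0.95, 0.001], [-0.003, -0.0, -1.0]]
wrist_force: [-0.8, -0.2, -0.2]
grip_width: 50.2
```

```bash
python3 -c "
from h import *
to(498,-208.5,58,-108.4)
a=cap('top');b=cap('side')
u,v=proj(b,[498,-208,66])[0];print(u,v)
i=cv2.resize(b['image'][int(v)-50:int(v)+50,int(u)-60:int(u)+60],None,fx=5,fy=5,interpolation=3)
cv2.imwrite('pics/s2.png',i)"
```

```text
t 1.6 p [ 495.4 -208.7  130.2] ang -108.17 zax [-0.002  0.001 -1.   ] q [ 0.37  0.31 -0.1   1.99  0.04  0.85 -1.65] F [-0.8 -0.2 -0.2] w 50.2
shift [ 0.0026 -0.001   0.0722] rz 0.23
317.8121178238874 172.35758945169417
```

View pics/s2.png

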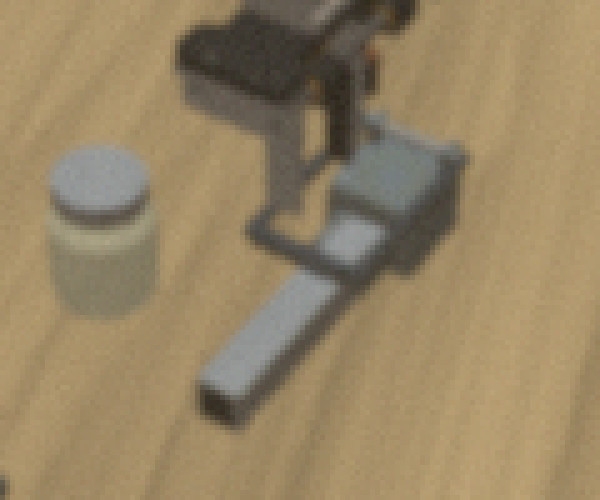

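The handle's cross bar runs from crop (260,228) to (350,275), under and between the open fingers at (288,205) and (340,155). I'll lower the tool and pinch.

Emit:
play_rows(motion=[{"x": 0.002,"y": -0.001,"z": 0.03,"rx": 0,"ry": 0,"rz": 0,"grip": 0.05},{"x": 0.002,"y": -0.001,"z": 0.05,"rx": 0,"ry": 0,"rz": 0,"grip": 0.05},{"x": 0.002,"y": -0.001,"z": 0.065,"rx": 0,"ry": 0,"rz": 0,"grip": 0.05},{"x": 0.002,"y": -0.001,"z": 0.071,"rx": 0,"ry": 0,"rz": 0,"grip": 0.05},{"x": 0.002,"y": -0.001,"z": 0.071,"rx": 0,"ry": 0,"rz": 0,"grip": 0.05}])

```text
time: 2.2
ee_pos: [497.9, -209.7, 60.7]
orientation: [[0.949, -0.314, -0.0], [-0.314, -0.949, -0.0], [-0.0, 0.0, -1.0]]
wrist_force: [-0.5, 0.6, 0.3]
grip_width: 49.7
```

Emit:
play_rows(newtons=12, motion=[{"x": 0,"y": 0,"z": 0,"rx": 0,"ry": 0,"rz": 0,"grip": 0.03},{"x": 0,"y": 0,"z": 0,"rx": 0,"ry": 0,"rz": 0,"grip": 0.02},{"x": 0,"y": 0,"z": 0,"rx": 0,"ry": 0,"rz": 0,"grip": 0.01},{"x": 0,"y": 0,"z": 0,"rx": 0,"ry": 0,"rz": 0,"grip": 0.005},{"x": 0,"y": 0,"z": 0,"rx": 0,"ry": 0,"rz": 0,"grip": 0.005}])

```text
time: 2.7
ee_pos: [498.8, -208.1, 60.8]
orientation: [[0.95, -0.312, 0.001], [-0.312, -0.95, 0.001], [0.001, -0.001, -1.0]]
wrist_force: [0.9, 1.0, 0.4]
grip_width: 13.6
```

```bash
python3 -c "
from h import *
to(498,-208.5,58,-108.4)
a=cap('top');b=cap('side')
"
```

```text
t 2.7 p [ 498.8 -208.1   60.8] ang -108.2 zax [ 0.001  0.001 -1.   ] q [ 0.36  0.41 -0.1   2.03  0.06  0.7  -1.67] F [0.9 1.  0.4] w 13.6
shift [-0.0006  0.0006  0.0028] rz 0.2
```

Emit:
play_rows(motion=[{"x": 0,"y": 0.002,"z": -0.0155,"rx": 0,"ry": 0,"rz": 0,"grip": 0.005},{"x": 0,"y": 0.0055,"z": -0.0305,"rx": 0,"ry": 0,"rz": 0,"grip": 0.005},{"x": 0,"y": 0.011,"z": -0.045,"rx": 0,"ry": 0,"rz": 0,"grip": 0.005},{"x": 0,"y": 0.0185,"z": -0.059,"rx": 0,"ry": 0,"rz": 0,"grip": 0.005},{"x": 0,"y": 0.027,"z": -0.072,"rx": 0,"ry": 0,"rz": 0,"grip": 0.005}])

```text
time: 3.3
ee_pos: [489.7, -234.5, 133.3]
orientation: [[0.95, -0.312, -0.0], [-0.312, -0.95, 0.0], [-0.0, -0.0, -1.0]]
wrist_force: [1.5, 3.1, -0.8]
grip_width: 13.6
```

```bash
python3 -c "
from h import *
to(498,-208.5,58,-108.4)
a=cap('top');b=cap('side')
u,v=340,165
i=cv2.resize(b['image'][int(v)-50:int(v)+50,int(u)-60:int(u)+60],None,fx=5,fy=5,interpolation=3)
cv2.imwrite('pics/s3.png',i)
"
```

```text
t 3.3 p [ 489.7 -234.5  133.3] ang -108.21 zax [-0.  0. -1.] q [ 0.41  0.31 -0.1   1.98  0.04  0.86 -1.6 ] F [ 1.5  3.1 -0.8] w 13.6
shift [-0.0003 -0.0273  0.0753] rz 0.19
```

View pics/s3.png

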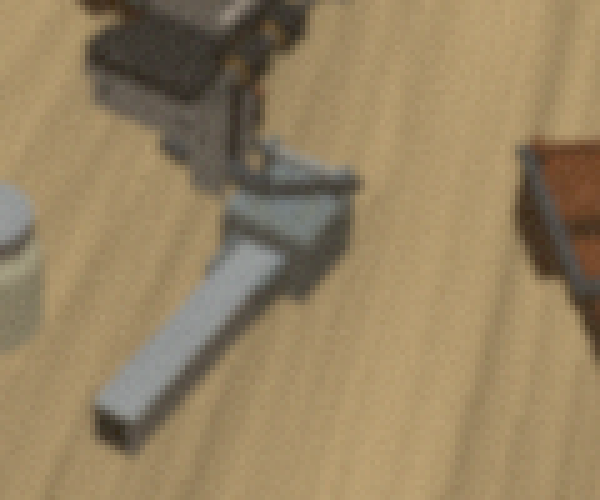

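The handle is rising in the pinch, with its side rod from crop (235,180) to (355,182), and the coupler lies still. I'll continue the arc.

Emit:
play_rows(motion=[{"x": 0,"y": 0.0105,"z": -0.012,"rx": 0,"ry": 0,"rz": 0,"grip": 0.005},{"x": 0,"y": 0.022,"z": -0.022,"rx": 0,"ry": 0,"rz": 0,"grip": 0.005},{"x": 0,"y": 0.035,"z": -0.031,"rx": 0,"ry": 0,"rz": 0,"grip": 0.005},{"x": 0,"y": 0.0485,"z": -0.0385,"rx": 0,"ry": 0,"rz": 0,"grip": 0.005},{"x": 0,"y": 0.063,"z": -0.044,"rx": 0,"ry": 0,"rz": 0,"grip": 0.005}])

```text
time: 3.9
ee_pos: [471.3, -293.5, 177.4]
orientation: [[0.95, -0.312, 0.002], [-0.312, -0.95, 0.001], [0.002, -0.002, -1.0]]
wrist_force: [2.8, 8.9, 12.5]
grip_width: 13.2
```

Emit:
play_rows(motion=[{"x": 0,"y": 0.005,"z": -0.001,"rx": 0,"ry": 0,"rz": 0,"grip": 0.005},{"x": 0,"y": 0.005,"z": -0.001,"rx": 0,"ry": 0,"rz": 0,"grip": 0.005},{"x": 0,"y": 0.005,"z": -0.001,"rx": 0,"ry": 0,"rz": 0,"grip": 0.035},{"x": 0,"y": 0.005,"z": -0.001,"rx": 0,"ry": 0,"rz": 0,"grip": 0.035},{"x": 0,"y": 0.005,"z": -0.001,"rx": 0,"ry": 0,"rz": 0,"grip": 0.035}])

```text
time: 4.4
ee_pos: [468.2, -299.4, 177.1]
orientation: [[0.95, -0.313, -0.001], [-0.313, -0.95, -0.0], [-0.001, 0.0, -1.0]]
wrist_force: [0.2, 0.3, 0.9]
grip_width: 33.2
```

Emit:
play_rows(motion=[{"x": 0,"y": 0,"z": -0.02,"rx": 0,"ry": 0,"rz": 0,"grip": 0.035},{"x": 0,"y": 0,"z": -0.045,"rx": 0,"ry": 0,"rz": 0,"grip": 0.035},{"x": 0,"y": -0.03,"z": -0.06,"rx": 0,"ry": 0,"rz": 0,"grip": 0.035},{"x": 0,"y": -0.07,"z": -0.06,"rx": 0,"ry": 0,"rz": -8,"grip": 0.05},{"x": 0,"y": -0.11,"z": -0.06,"rx": 0,"ry": 0,"rz": -16,"grip": 0.07}])

```text
time: 4.9
ee_pos: [503.2, -194.0, 237.8]
orientation: [[0.999, -0.035, 0.001], [-0.035, -0.999, -0.001], [0.001, 0.001, -1.0]]
wrist_force: [-0.1, 0.4, -0.7]
grip_width: 47.5
```

```bash
python3 -c "
from h import *
to(491,-227.5,160,-18.4)
a=cap('top');b=cap('side')
A=cv2.resize(a['image'][140:240,300:420],None,fx=3.3,fy=3.3,interpolation=3)
u,v=335,165
i=cv2.resize(b['image'][int(v)-50:int(v)+50,int(u)-60:int(u)+60],None,fx=3.3,fy=3.3,interpolation=3)
cv2.imwrite('pics/s4.png',np.hstack([A,i]))
"
```

```text
t 4.9 p [ 503.2 -194.   237.8] ang -92.01 zax [ 0.001 -0.001 -1.   ] q [ 0.39  0.19 -0.17  1.88  0.04  1.07 -1.39] F [-0.1  0.4 -0.7] w 47.5
shift [-0.0111  0.0339  0.0778] rz -73.61
```

View pics/s4.png

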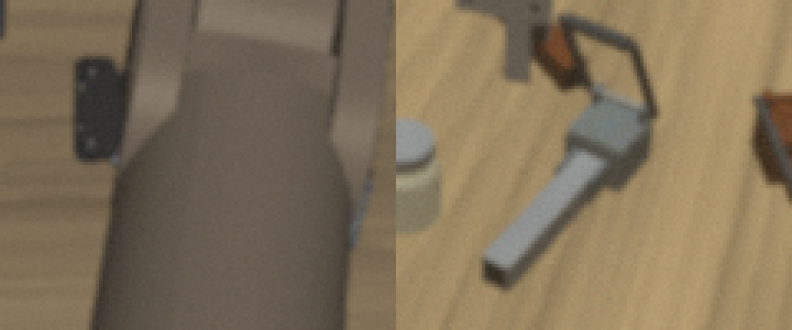

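The handle stands up in the side view, with its cross bar from crop (565,20) to (640,45). The tail is at crop (505,270), so the coupler may have slid a few mm. I'll refit its pose from the side depth.

```bash
cat >> h.py <<'E'
def couplerfit(c,x0,dz=0,hz=0):
    P=cloud(c).reshape(-1,3);d=np.hypot(P[:,0]-x0[0],P[:,1]-x0[1])<140;P=P[d]
    th=x0[2];u=np.array([np.cos(th),np.sin(th)]);n=np.array([-u[1],u[0]]);q=(P[:,:2]-x0[:2]);X=q@u;Y=q@n;Z=P[:,2]-hz
    bar=(abs(Z-34)<5)&(abs(Y)<25)&(X>-40)&(X<125)
    hd=(abs(Z-54)<5)&(abs(Y)<45)&(X<-45)&(X>-140)
    k=np.polyfit(X[bar],Y[bar],1)
    print('bar n',bar.sum(),'X',X[bar].min().round(1),X[bar].max().round(1),'Y',np.percentile(Y[bar],[2,98]).round(1),'line',k.round(4),'z',np.median(Z[bar]).round(1))
    print('head n',hd.sum(),'X',np.percentile(X[hd],[2,98]).round(1),'Y',np.percentile(Y[hd],[2,98]).round(1),'mean',X[hd].mean().round(1),Y[hd].mean().round(1))
    return P,X,Y,Z
E
python3 -c "
from h import *
b=load('side')
couplerfit(b,[491.3,-227.5,1.2495])
x=fitpose([(b,[[110,15,34],[110,-15,34],[110,15,0],[-59,31,54],[-121,31,54]],[(275+(515-396)/3.3,115+268/3.3),(275+(484-396)/3.3,115+262/3.3),(275+(504-396)/3.3,115+287/3.3),(275+(617-396)/3.3,115+158/3.3),(275+(651-396)/3.3,115+120/3.3)])],[491,-227,1.25]);print(x)
"
```

```text
bar n 318 X -39.1 92.5 Y [-14.7  14.4] line [0.0006 0.3784] z 33.2
head n 204 X [-135.1  -78.3] Y [-30.7  30.2] mean -104.0 1.3
(array([ 484.99307121, -240.9524975 ,    1.26947248]), array([[-1.67686109,  1.42714899],
       [-0.99626732, -0.78086791],
       [ 1.56681195,  3.54362992],
       [ 0.95153107, -1.37937155],
       [ 0.1005087 , -0.90231291]]))
```

Emit:
play_rows(motion=[{"x": -0.003,"y": 0.01,"z": 0,"rx": 0,"ry": 0,"rz": -8,"grip": 0.07},{"x": -0.006,"y": 0.02,"z": 0,"rx": 0,"ry": 0,"rz": -16,"grip": 0.07},{"x": -0.009,"y": 0.03,"z": 0,"rx": 0,"ry": 0,"rz": -24,"grip": 0.07},{"x": -0.012,"y": 0.04,"z": 0,"rx": 0,"ry": 0,"rz": -32,"grip": 0.07},{"x": -0.015,"y": 0.048,"z": 0,"rx": 0,"ry": 0,"rz": -40,"grip": 0.07}])

```text
time: 5.5
ee_pos: [485.5, -243.2, 237.1]
orientation: [[0.788, 0.616, -0.001], [0.616, -0.788, -0.0], [-0.001, -0.0, -1.0]]
wrist_force: [0.1, -0.9, -0.6]
grip_width: 70.0
```

Emit:
play_rows(motion=[{"x": 0,"y": 0,"z": 0,"rx": 0,"ry": 0,"rz": -8,"grip": 0.07},{"x": 0,"y": 0,"z": 0,"rx": 0,"ry": 0,"rz": -16,"grip": 0.07},{"x": 0,"y": 0,"z": 0,"rx": 0,"ry": 0,"rz": -24,"grip": 0.07},{"x": 0,"y": 0,"z": 0,"rx": 0,"ry": 0,"rz": -32,"grip": 0.07},{"x": 0,"y": 0,"z": 0,"rx": 0,"ry": 0,"rz": -34,"grip": 0.07}])

```text
time: 6.0
ee_pos: [485.7, -242.7, 237.1]
orientation: [[0.309, 0.951, -0.001], [0.951, -0.309, 0.0], [-0.0, -0.001, -1.0]]
wrist_force: [-0.2, 0.3, -0.1]
grip_width: 70.0
```

```bash
python3 -c "
from h import *
to(486.5,-241.7,17,-18.4)
b=cap('side');couplerfit(b,[486.5,-241.7,1.2495])"
```

```text
t 6.0 p [ 485.7 -242.7  237.1] ang -18.0 zax [-0.001  0.    -1.   ] q [ 0.59  0.21 -0.28  1.86  0.07  1.08 -0.03] F [-0.2  0.3 -0.1] w 70.0
shift [0.0012 0.0006 0.2201] rz 0.4
bar n 355 X -39.7 107.4 Y [-15.7  15.3] line [ 0.0068 -0.1709] z 33.1
head n 209 X [-121.5  -62.8] Y [-29.9  29.7] mean -87.9 1.1
```

Emit:
play_rows(motion=[{"x": 0.001,"y": 0,"z": 0.045,"rx": 0,"ry": 0,"rz": 0,"grip": 0.07},{"x": 0.001,"y": 0,"z": 0.09,"rx": 0,"ry": 0,"rz": 0,"grip": 0.07},{"x": 0.001,"y": 0,"z": 0.135,"rx": 0,"ry": 0,"rz": 0,"grip": 0.07},{"x": 0.001,"y": 0,"z": 0.165,"rx": 0,"ry": 0,"rz": 0,"grip": 0.07},{"x": 0.001,"y": 0,"z": 0.18,"rx": 0,"ry": 0,"rz": 0,"grip": 0.07}])

```text
time: 6.55
ee_pos: [484.7, -240.8, 54.4]
orientation: [[0.315, 0.949, -0.004], [0.949, -0.315, 0.001], [0.0, -0.004, -1.0]]
wrist_force: [0.5, -0.2, 0.3]
grip_width: 69.7
```

Emit:
play_rows(motion=[{"x": 0,"y": 0,"z": 0.015,"rx": 0,"ry": 0,"rz": 0,"grip": 0.07},{"x": 0,"y": 0,"z": 0.028,"rx": 0,"ry": 0,"rz": 0,"grip": 0.07},{"x": 0,"y": 0,"z": 0.036,"rx": 0,"ry": 0,"rz": 0,"grip": 0.07},{"x": 0,"y": 0,"z": 0.04,"rx": 0,"ry": 0,"rz": 0,"grip": 0.07},{"x": 0,"y": 0,"z": 0.04,"rx": 0,"ry": 0,"rz": 0,"grip": 0.07}])

```text
time: 7.05
ee_pos: [486.5, -241.0, 17.4]
orientation: [[0.313, 0.95, -0.0], [0.95, -0.313, 0.0], [0.0, -0.0, -1.0]]
wrist_force: [-0.6, 0.6, 0.9]
grip_width: 69.7
```

Emit:
play_rows(newtons=50, motion=[{"x": 0,"y": 0,"z": 0,"rx": 0,"ry": 0,"rz": 0,"grip": 0.05},{"x": 0,"y": 0,"z": 0,"rx": 0,"ry": 0,"rz": 0,"grip": 0.035},{"x": 0,"y": 0,"z": 0,"rx": 0,"ry": 0,"rz": 0,"grip": 0.02},{"x": 0,"y": 0,"z": 0,"rx": 0,"ry": 0,"rz": 0,"grip": 0.02},{"x": 0,"y": 0,"z": 0,"rx": 0,"ry": 0,"rz": 0,"grip": 0.02}])

```text
time: 7.55
ee_pos: [486.6, -241.0, 17.7]
orientation: [[0.313, 0.95, 0.0], [0.95, -0.313, -0.0], [0.0, 0.0, -1.0]]
wrist_force: [10.7, -1.9, -1.9]
grip_width: 33.5
```

Emit:
play_rows(motion=[{"x": 0,"y": 0,"z": -0.005,"rx": 0,"ry": 0,"rz": 0,"grip": 0.02},{"x": 0,"y": 0,"z": -0.02,"rx": 0,"ry": 0,"rz": 0,"grip": 0.02},{"x": 0,"y": 0,"z": -0.05,"rx": 0,"ry": 0,"rz": 0,"grip": 0.02},{"x": 0,"y": 0,"z": -0.09,"rx": 0,"ry": 0,"rz": 0,"grip": 0.02},{"x": 0,"y": 0,"z": -0.13,"rx": 0,"ry": 0,"rz": 0,"grip": 0.02}])

```text
time: 8.05
ee_pos: [485.6, -240.5, 149.4]
orientation: [[0.313, 0.95, -0.001], [0.95, -0.313, 0.001], [0.001, -0.001, -1.0]]
wrist_force: [2.5, -0.4, -8.2]
grip_width: 29.3
```

```bash
python3 -c "
from h import *
to(480,-242,215,-18.4)
b=cap('side');couplerfit(b,[486.5,-241.7,1.2495],hz=131)"
```

```text
t 8.05 p [ 485.6 -240.5  149.4] ang -18.22 zax [-0.001  0.001 -1.   ] q [ 0.58  0.3  -0.28  1.96  0.1   0.9  -0.07] F [ 2.5 -0.4 -8.2] w 29.3
shift [-0.0032 -0.0049 -0.0656] rz 0.18
bar n 354 X -38.1 108.2 Y [-16.1  20.8] line [0.0424 0.3793] z 32.6
head n 8 X [-70.8 -62.7] Y [ 8.2 21.6] mean -66.3 14.4
```

Held: width 29.3 mm, weight about 8 N. Now I'll carry it over, high and turning.

Emit:
play_rows(motion=[{"x": 0.02,"y": -0.004,"z": -0.02,"rx": 0,"ry": 0,"rz": 3,"grip": 0.02},{"x": 0.05,"y": -0.01,"z": -0.045,"rx": 0,"ry": 0,"rz": 8,"grip": 0.02},{"x": 0.085,"y": -0.018,"z": -0.065,"rx": 0,"ry": 0,"rz": 14,"grip": 0.02},{"x": 0.12,"y": -0.026,"z": -0.075,"rx": 0,"ry": 0,"rz": 20,"grip": 0.02},{"x": 0.155,"y": -0.034,"z": -0.075,"rx": 0,"ry": 0,"rz": 26,"grip": 0.02}])

```text
time: 8.6
ee_pos: [502.8, -81.7, 224.7]
orientation: [[0.701, 0.713, 0.002], [0.713, -0.701, -0.0], [0.001, 0.002, -1.0]]
wrist_force: [0.9, -0.7, -8.4]
grip_width: 30.0
```

```bash
python3 -c "
from h import *
to(534,228,225,-96)"
```

```text
t 8.6 p [502.8 -81.7 224.7] ang -44.49 zax [ 0.002 -0.    -1.   ] q [ 0.33  0.16 -0.33  1.95  0.06  1.04 -0.8 ] F [ 0.9 -0.7 -8.4] w 30.0
shift [ 0.2428 -0.1948 -0.0004] rz 51.51
```

Emit:
play_rows(motion=[{"x": 0.024,"y": -0.02,"z": 0,"rx": 0,"ry": 0,"rz": 5,"grip": 0.02},{"x": 0.048,"y": -0.039,"z": 0,"rx": 0,"ry": 0,"rz": 10,"grip": 0.02},{"x": 0.072,"y": -0.058,"z": 0,"rx": 0,"ry": 0,"rz": 15,"grip": 0.02},{"x": 0.096,"y": -0.078,"z": 0,"rx": 0,"ry": 0,"rz": 20,"grip": 0.02},{"x": 0.12,"y": -0.097,"z": 0,"rx": 0,"ry": 0,"rz": 26,"grip": 0.02}])

```text
time: 9.1
ee_pos: [516.2, 71.7, 223.0]
orientation: [[0.942, 0.335, -0.0], [0.335, -0.942, -0.0], [-0.0, 0.0, -1.0]]
wrist_force: [-0.1, 0.2, -7.8]
grip_width: 29.5
```

```bash
python3 -c "
from h import *
to(534,228,225,-96)"
```

```text
t 9.1 p [516.2  71.7 223. ] ang -70.43 zax [-0. -0. -1.] q [ 0.08  0.19 -0.39  1.92  0.08  1.04 -1.57] F [-0.1  0.2 -7.8] w 29.5
shift [ 0.0692 -0.1413 -0.002 ] rz 25.57
```

Emit:
play_rows(motion=[{"x": 0.016,"y": -0.034,"z": 0,"rx": 0,"ry": 0,"rz": 6,"grip": 0.02},{"x": 0.034,"y": -0.07,"z": 0,"rx": 0,"ry": 0,"rz": 12,"grip": 0.02},{"x": 0.052,"y": -0.105,"z": 0,"rx": 0,"ry": 0,"rz": 18,"grip": 0.02},{"x": 0.064,"y": -0.13,"z": 0,"rx": 0,"ry": 0,"rz": 23,"grip": 0.02},{"x": 0.069,"y": -0.14,"z": 0,"rx": 0,"ry": 0,"rz": 25.5,"grip": 0.02}])

```text
time: 9.6
ee_pos: [533.4, 228.9, 222.9]
orientation: [[0.995, -0.1, -0.001], [-0.1, -0.995, 0.001], [-0.001, -0.001, -1.0]]
wrist_force: [-0.8, -0.8, -8.9]
grip_width: 29.6
```

Emit:
play_rows(motion=[{"x": 0,"y": 0,"z": 0.015,"rx": 0,"ry": 0,"rz": 0,"grip": 0.02},{"x": 0,"y": 0,"z": 0.035,"rx": 0,"ry": 0,"rz": 0,"grip": 0.02},{"x": 0,"y": 0,"z": 0.05,"rx": 0,"ry": 0,"rz": 0,"grip": 0.02},{"x": 0,"y": 0,"z": 0.06,"rx": 0,"ry": 0,"rz": 0,"grip": 0.02},{"x": 0,"y": 0,"z": 0.06,"rx": 0,"ry": 0,"rz": 0,"grip": 0.02}])

```text
time: 10.1
ee_pos: [533.7, 224.5, 161.0]
orientation: [[0.995, -0.1, -0.002], [-0.1, -0.995, -0.001], [-0.002, 0.001, -1.0]]
wrist_force: [0.1, -0.6, -8.0]
grip_width: 29.7
```

```bash
python3 -c "
from h import *
to(534,228,170,-96)
a=cap('top');b=cap('side')
couplerfit(b,[534,228,-.1047],hz=147)
i=cv2.resize(b['image'][205:355,170:370],None,fx=4,fy=4,interpolation=3)
cv2.imwrite('pics/s5.png',i)"
```

```text
t 10.1 p [533.7 224.5 161. ] ang -95.74 zax [-0.002 -0.001 -1.   ] q [-0.19  0.36 -0.39  1.86  0.16  0.96 -2.32] F [ 0.1 -0.6 -8. ] w 29.7
shift [-0.0001 -0.0035 -0.009 ] rz 0.26
bar n 267 X -39.7 103.4 Y [-21.3  23.6] line [-0.0121 -1.2681] z 30.3
head n 417 X [-123.9  -66.9] Y [-30.5  25.9] mean -94.3 -3.6
```

View pics/s5.png

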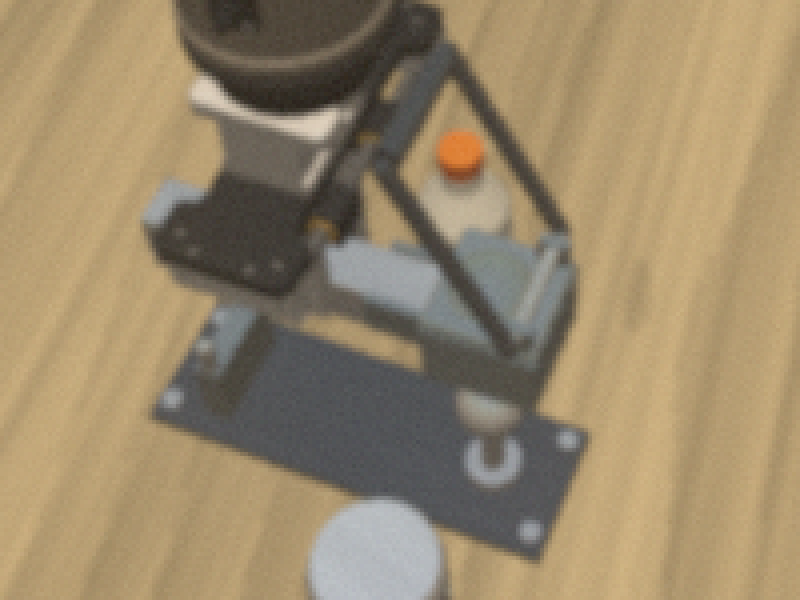

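The bar is level above the mount with the handle up. The head is at crop (500,320), over the ball at (490,408), the rest is at (235,335), and the bottle is undisturbed. I'll check the alignment numerically.

```bash
python3 -c "
from h import *
b=load('side');a=load('top')
hz=143.5
P,X,Y,Z=couplerfit(b,[533.7,224.5,-.1003],hz=hz)
m=(Z>10)&(Z<62)&(abs(Y)<45)&(X<-45)&(X>-140)
f=m&(Z<45)&(Z>8)
print('front face Y(+31?)',np.median(Y[f&(X>-112)&(X<-68)]).round(1),'end',np.percentile(X[f],[1,5]).round(1))
hd=m&(abs(Z-54)<4);print(np.median(Z[hd&(X>-100)]))
h=lambda x,y:(170+x/4,205+y/4)
pts=[[-59,31,54],[-59,31,0],[-121,31,0],[-121,-31,0],[-121,31,54]]
px=[h(419,322),h(425,370),h(537,410),h(575,325),h(525,352)]
pw=[[p[0],p[1],p[2]+hz] for p in pts]
r=fitpose([(b,pw,px)],[534,225,-.1]);print(r)
# predicted px of socket vertical line under TCP-based pose
print(proj(b,model(533.7,224.5,-.1003,pw))*4-np.array([680,820]))
print('q',np.array(px)*4-np.array([680,820]))
import cv2
"
```

```text
bar n 362 X -39.8 104.4 Y [-17.8  20.4] line [-0.0141  1.1853] z 33.2
head n 469 X [-125.7  -66. ] Y [-28.6  31.6] mean -95.5 2.3
front face Y(+31?) 31.4 end [-126.5 -126.2]
53.24992790754035
(array([ 5.27971156e+02,  2.23976580e+02, -1.04475394e-01]), array([[-0.49057077, -1.28842782],
       [-0.56814762,  0.61068517],
       [-0.55412839,  0.32948113],
       [ 0.54952781, -3.23619055],
       [ 2.38245348,  1.16938923]]))
[[406.05095501 314.8082132 ]
 [412.24445046 370.4549312 ]
 [524.22365133 408.83245795]
 [566.61742504 309.62687523]
 [523.44922205 354.12690877]]
q [[419. 322.]
 [425. 370.]
 [537. 410.]
 [575. 325.]
 [525. 352.]]
```

Emit:
play_rows(motion=[{"x": 0.003,"y": -0.0015,"z": 0.006,"rx": 0,"ry": 0,"rz": 0.3,"grip": 0.02},{"x": 0.0055,"y": -0.003,"z": 0.014,"rx": 0,"ry": 0,"rz": 0.3,"grip": 0.02},{"x": 0.0055,"y": -0.003,"z": 0.022,"rx": 0,"ry": 0,"rz": 0.3,"grip": 0.02},{"x": 0.0055,"y": -0.003,"z": 0.025,"rx": 0,"ry": 0,"rz": 0.3,"grip": 0.02},{"x": 0.0055,"y": -0.003,"z": 0.025,"rx": 0,"ry": 0,"rz": 0.3,"grip": 0.02}])

```text
time: 10.7
ee_pos: [539.8, 227.9, 136.8]
orientation: [[0.994, -0.105, -0.001], [-0.105, -0.994, -0.0], [-0.001, 0.001, -1.0]]
wrist_force: [0.2, 0.0, -8.2]
grip_width: 30.0
```

Emit:
play_rows(motion=[{"x": 0,"y": 0,"z": 0,"rx": 0,"ry": 0,"rz": 0,"grip": 0.02},{"x": 0,"y": 0,"z": 0,"rx": 0,"ry": 0,"rz": 0,"grip": 0.02},{"x": 0,"y": 0,"z": 0,"rx": 0,"ry": 0,"rz": 0,"grip": 0.02},{"x": 0,"y": 0,"z": 0,"rx": 0,"ry": 0,"rz": 0,"grip": 0.02},{"x": 0,"y": 0,"z": 0,"rx": 0,"ry": 0,"rz": 0,"grip": 0.02}])

```text
time: 11.2
ee_pos: [540.3, 228.1, 137.7]
orientation: [[0.994, -0.105, 0.0], [-0.105, -0.994, 0.0], [0.0, -0.0, -1.0]]
wrist_force: [-0.0, -0.1, -8.9]
grip_width: 30.0
```

```bash
python3 -c "
from h import *
to(540,228,130,-96)
a=cap('top');b=cap('side')
p=ctrl.observe()['ee_pos']
P,X,Y,Z=couplerfit(b,[p[0],p[1],-.1047],hz=p[2]-17.5)
m=(Z>10)&(Z<45)&(abs(Y)<45)&(X<-45)&(X>-140)
print('front Y',np.median(Y[m&(X>-112)&(X<-68)]).round(1),'X',np.percentile(X[m],[1,99]).round(1))
i=cv2.resize(b['image'][235:335,210:343],None,fx=6,fy=6,interpolation=3)
bl=[p[0]-5.5,p[1]+1,-.1047]
q=(proj(b,model(*bl,[[-59,31,p[2]-17.5],[-121,31,p[2]-17.5],[-59,31,p[2]+36.5],[-121,31,p[2]+36.5],[-121,-31,p[2]-17.5]]))-[210,235])*6+2.5
for u,v in q: cv2.circle(i,(int(u),int(v)),3,(0,0,255),-1)
d=proj(b,[[444.5,237,85]])[0];c=(d-[210,235])*6+2.5
cv2.circle(i,(int(c[0]),int(c[1])),int(20/np.linalg.norm(ray(b,*d)[0]-[444.5,237,85])*414.8*6),(0,255,0),1)
cv2.imwrite('pics/s6.png',i)"
```

```text
t 11.2 p [540.3 228.1 137.7] ang -96.03 zax [ 0.  0. -1.] q [-0.21  0.39 -0.38  1.86  0.18  0.92 -2.34] F [-0.  -0.1 -8.9] w 30.0
shift [-0.0003  0.0001  0.0077] rz -0.03
bar n 353 X -39.8 103.0 Y [-18.7  19. ] line [-0.0123  0.229 ] z 32.2
head n 492 X [-126.   -66.9] Y [-28.7  30.6] mean -95.6 0.7
front Y 31.0 X [-127.1  -45.6]
```

View pics/s6.png

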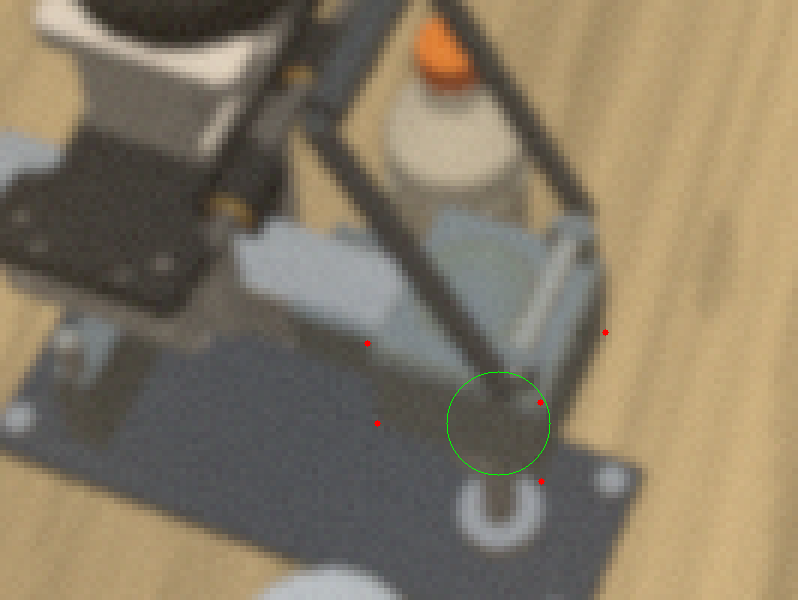

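```bash
python3 -c "
from h import *
b=load('side');p=np.array([540.3,228.1,137.7]);th=-.1047
C=cloud(b);c,s=np.cos(th),np.sin(th)
X=(C[...,0]-p[0])*c+(C[...,1]-p[1])*s;Y=-(C[...,0]-p[0])*s+(C[...,1]-p[1])*c;Z=C[...,2]
for u in(278,287,296):
  print(u,[(v,int(X[v,u]),int(Y[v,u]),int(Z[v,u])) for v in range(282,318,2)])
for v in(300,304,308):
  print(v,[(u,int(X[v,u]),int(Y[v,u]),int(Z[v,u])) for u in range(268,308,2)])
g=cv2.cvtColor(b['image'],cv2.COLOR_BGR2GRAY);print(g[282:320,287])
"
```

```text
278 [(282, -87, 40, 238), (284, -69, 8, 171), (286, -71, 11, 169), (288, -74, 18, 173), (290, -75, 20, 170), (292, -77, 25, 172), (294, -79, 29, 170), (296, -78, 29, 163), (298, -79, 31, 158), (300, -78, 30, 147), (302, -78, 32, 143), (304, -77, 31, 133), (306, -77, 31, 124), (308, -49, -19, 9), (310, -51, -15, 8), (312, -52, -10, 7), (314, -54, -6, 6), (316, -57, 0, 10)]
287 [(282, -87, 1, 179), (284, -89, 6, 179), (286, -101, 32, 220), (288, -103, 35, 218), (290, -104, 38, 216), (292, -104, 40, 212), (294, -104, 41, 206), (296, -98, 28, 173), (298, -98, 30, 169), (300, -98, 30, 161), (302, -98, 31, 154), (304, -98, 31, 147), (306, -284, 408, 909), (308, -97, 30, 128), (310, -97, 30, 120), (312, -91, 19, 86), (314, -74, -13, 6), (316, -77, -7, 9)]
296 [(282, -104, -5, 178), (284, -106, 0, 179), (286, -107, 2, 176), (288, -108, 6, 176), (290, -112, 15, 184), (292, -115, 22, 189), (294, -116, 25, 187), (296, -117, 28, 185), (298, -119, 31, 183), (300, -117, 28, 170), (302, -118, 30, 166), (304, -118, 31, 159), (306, -118, 31, 152), (308, -118, 31, 142), (310, -117, 29, 131), (312, -11
[... 801 characters left out ...]
, 159), (298, -123, 32, 164), (300, -126, 29, 162), (302, -126, 19, 145), (304, -126, 7, 124), (306, -105, -57, 0)]
308 [(268, -27, -10, 9), (270, -31, -13, 7), (272, -36, -13, 10), (274, -39, -16, 7), (276, -44, -18, 6), (278, -49, -19, 9), (280, -52, -22, 5), (282, -86, 31, 122), (284, -90, 30, 124), (286, -95, 31, 127), (288, -99, 30, 128), (290, -104, 30, 133), (292, -284, 408, 909), (294, -114, 31, 140), (296, -118, 31, 142), (298, -122, 31, 145), (300, -126, 30, 148), (302, -126, 20, 129), (304, -106, -43, 4), (306, -284, 408, 909)]
[132 129 123 115 103  83  78  72  67  66  68  79  88  98 118 123 113 102
  90  81  81  77  80  78  76  80  81  81  87  92  92  89  93 107 129 141
 146 148]
```

The head is measured at X −126 for its end face and Y +31 for its front face. The socket is within about 1 mm of the ball axis. I'll lower slowly, watching the force.

Emit:
play_rows(motion=[{"x": -0.0007,"y": 0.0005,"z": 0.005,"rx": 0,"ry": 0,"rz": 0,"grip": 0.02},{"x": -0.0007,"y": 0.0005,"z": 0.01,"rx": 0,"ry": 0,"rz": 0,"grip": 0.02},{"x": -0.0007,"y": 0.0005,"z": 0.015,"rx": 0,"ry": 0,"rz": 0,"grip": 0.02},{"x": -0.0007,"y": 0.0005,"z": 0.019,"rx": 0,"ry": 0,"rz": 0,"grip": 0.02},{"x": -0.0007,"y": 0.0005,"z": 0.022,"rx": 0,"ry": 0,"rz": 0,"grip": 0.02}])

```text
time: 11.8
ee_pos: [539.3, 227.6, 114.9]
orientation: [[0.994, -0.105, -0.001], [-0.105, -0.994, -0.0], [-0.0, 0.0, -1.0]]
wrist_force: [-0.7, -0.4, -8.1]
grip_width: 29.6
```

Emit:
play_rows(motion=[{"x": 0,"y": 0,"z": 0.002,"rx": 0,"ry": 0,"rz": 0,"grip": 0.02},{"x": 0,"y": 0,"z": 0.004,"rx": 0,"ry": 0,"rz": 0,"grip": 0.02},{"x": 0,"y": 0,"z": 0.006,"rx": 0,"ry": 0,"rz": 0,"grip": 0.02},{"x": 0,"y": 0,"z": 0.008,"rx": 0,"ry": 0,"rz": 0,"grip": 0.02},{"x": 0,"y": 0,"z": 0.01,"rx": 0,"ry": 0,"rz": 0,"grip": 0.02}])

```text
time: 12.3
ee_pos: [539.5, 227.7, 105.5]
orientation: [[0.994, -0.105, 0.0], [-0.105, -0.994, 0.0], [0.0, -0.0, -1.0]]
wrist_force: [0.4, 0.7, -8.5]
grip_width: 29.9
```

Emit:
play_rows(motion=[{"x": 0,"y": 0,"z": 0.002,"rx": 0,"ry": 0,"rz": 0,"grip": 0.02},{"x": 0,"y": 0,"z": 0.004,"rx": 0,"ry": 0,"rz": 0,"grip": 0.02},{"x": 0,"y": 0,"z": 0.006,"rx": 0,"ry": 0,"rz": 0,"grip": 0.02},{"x": 0,"y": 0,"z": 0.008,"rx": 0,"ry": 0,"rz": 0,"grip": 0.02},{"x": 0,"y": 0,"z": 0.01,"rx": 0,"ry": 0,"rz": 0,"grip": 0.02}])

```text
time: 12.8
ee_pos: [539.5, 227.6, 95.4]
orientation: [[0.994, -0.105, 0.0], [-0.105, -0.994, 0.0], [0.0, -0.0, -1.0]]
wrist_force: [0.3, 0.2, -7.6]
grip_width: 29.5
```

Emit:
play_rows(motion=[{"x": 0,"y": 0,"z": 0.002,"rx": 0,"ry": 0,"rz": 0,"grip": 0.02},{"x": 0,"y": 0,"z": 0.004,"rx": 0,"ry": 0,"rz": 0,"grip": 0.02},{"x": 0,"y": 0,"z": 0.006,"rx": 0,"ry": 0,"rz": 0,"grip": 0.02},{"x": 0,"y": 0,"z": 0.008,"rx": 0,"ry": 0,"rz": 0,"grip": 0.02},{"x": 0,"y": 0,"z": 0.01,"rx": 0,"ry": 0,"rz": 0,"grip": 0.02}])

```text
time: 13.3
ee_pos: [539.5, 227.7, 85.4]
orientation: [[0.994, -0.105, 0.0], [-0.105, -0.994, 0.0], [0.0, -0.0, -1.0]]
wrist_force: [0.1, -0.8, -7.7]
grip_width: 29.6
```

Going in freely. About 9 mm remain.

Emit:
play_rows(motion=[{"x": 0,"y": 0,"z": 0.0015,"rx": 0,"ry": 0,"rz": 0,"grip": 0.02},{"x": 0,"y": 0,"z": 0.003,"rx": 0,"ry": 0,"rz": 0,"grip": 0.02},{"x": 0,"y": 0,"z": 0.0045,"rx": 0,"ry": 0,"rz": 0,"grip": 0.02},{"x": 0,"y": 0,"z": 0.006,"rx": 0,"ry": 0,"rz": 0,"grip": 0.02},{"x": 0,"y": 0,"z": 0.007,"rx": 0,"ry": 0,"rz": 0,"grip": 0.02}])

```text
time: 13.8
ee_pos: [539.4, 227.6, 78.4]
orientation: [[0.994, -0.105, -0.0], [-0.105, -0.994, -0.0], [-0.0, 0.0, -1.0]]
wrist_force: [-0.2, -0.2, -8.0]
grip_width: 29.5
```

Emit:
play_rows(motion=[{"x": 0,"y": 0,"z": 0.0005,"rx": 0,"ry": 0,"rz": 0,"grip": 0.02},{"x": 0,"y": 0,"z": 0.001,"rx": 0,"ry": 0,"rz": 0,"grip": 0.02},{"x": 0,"y": 0,"z": 0.0015,"rx": 0,"ry": 0,"rz": 0,"grip": 0.02},{"x": 0,"y": 0,"z": 0.002,"rx": 0,"ry": 0,"rz": 0,"grip": 0.02},{"x": 0,"y": 0,"z": 0.002,"rx": 0,"ry": 0,"rz": 0,"grip": 0.02}])

```text
time: 14.3
ee_pos: [539.4, 227.7, 77.7]
orientation: [[0.994, -0.105, 0.0], [-0.105, -0.994, -0.0], [0.0, 0.0, -1.0]]
wrist_force: [-7.8, -3.9, 15.2]
grip_width: 29.9
```

Contact: the mount carries about 23 N, so the coupler is seated. I'll release gently and rise.

Emit:
play_rows(motion=[{"x": 0,"y": 0,"z": -0.001,"rx": 0,"ry": 0,"rz": 0,"grip": 0.02},{"x": 0,"y": 0,"z": -0.001,"rx": 0,"ry": 0,"rz": 0,"grip": 0.032},{"x": 0,"y": 0,"z": -0.001,"rx": 0,"ry": 0,"rz": 0,"grip": 0.045},{"x": 0,"y": 0,"z": -0.001,"rx": 0,"ry": 0,"rz": 0,"grip": 0.055},{"x": 0,"y": 0,"z": -0.001,"rx": 0,"ry": 0,"rz": 0,"grip": 0.055}])

```text
time: 14.8
ee_pos: [539.7, 227.7, 77.6]
orientation: [[0.994, -0.105, 0.0], [-0.105, -0.994, 0.0], [0.0, -0.0, -1.0]]
wrist_force: [0.4, 0.9, 0.4]
grip_width: 52.2
```

Emit:
play_rows(motion=[{"x": 0,"y": 0,"z": -0.02,"rx": 0,"ry": 0,"rz": 0,"grip": 0.055},{"x": 0,"y": 0,"z": -0.06,"rx": 0,"ry": 0,"rz": 0,"grip": 0.055},{"x": 0,"y": 0,"z": -0.1,"rx": 0,"ry": 0,"rz": 0,"grip": 0.055},{"x": 0.01,"y": 0,"z": -0.145,"rx": 0,"ry": 0,"rz": 0,"grip": 0.055},{"x": 0.02,"y": 0,"z": -0.19,"rx": 0,"ry": 0,"rz": 0,"grip": 0.055}])

```text
time: 15.3
ee_pos: [559.2, 225.4, 269.5]
orientation: [[0.995, -0.105, 0.0], [-0.105, -0.995, 0.0], [0.0, -0.0, -1.0]]
wrist_force: [0.7, -0.3, -0.1]
grip_width: 55.0
```

```bash
python3 -c "
from h import *
to(534,228,300,-6)
a=cap('top');b=cap('side')
couplerfit(b,[534,227.8,-.1047],hz=59)
P,X,Y,Z=couplerfit(b,[534,227.8,-.1047],hz=59)
i=cv2.resize(b['image'][205:355,170:370],None,fx=4,fy=4,interpolation=3)
cv2.imwrite('pics/s7.png',i)
C=cloud(b).reshape(-1,3);c,s=np.cos(-.1047),np.sin(-.1047)
q=C[:,:2]-[534,227.8];X=q@[c,s];Y=q@[-s,c]
m=(C[:,2]>120)&(C[:,2]<300)&(X<-20)&(X>-140)&(abs(Y)<50)
k=np.polyfit(C[m,2],X[m],1);print(m.sum(),k)
for z in range(130,300,15):
  n=m&(abs(C[:,2]-z)<7);print(z,n.sum(),np.median(X[n]).round() if n.any() else '')
"
```

```text
t 15.3 p [559.2 225.4 269.5] ang -96.01 zax [ 0.  0. -1.] q [-0.17  0.29 -0.39  1.69  0.12  1.18 -2.27] F [ 0.7 -0.3 -0.1] w 55.0
shift [-0.0254  0.0001 -0.0305] rz -90.01
bar n 835 X -39.8 109.5 Y [-14.2  17.5] line [0.0021 2.0593] z 33.4
head n 395 X [-120.7  -60.5] Y [-28.9  31.4] mean -90.4 1.6
bar n 835 X -39.8 109.5 Y [-14.2  17.5] line [0.0021 2.0593] z 33.4
head n 395 X [-120.7  -60.5] Y [-28.9  31.4] mean -90.4 1.6
911 [   0.44773248 -164.63885172]
130 176 -111.0
145 51 -104.0
160 52 -96.0
175 58 -89.0
190 62 -81.0
205 63 -73.0
220 68 -66.0
235 75 -59.0
250 213 -54.0
265 0 
280 0 
295 0
```

View pics/s7.png

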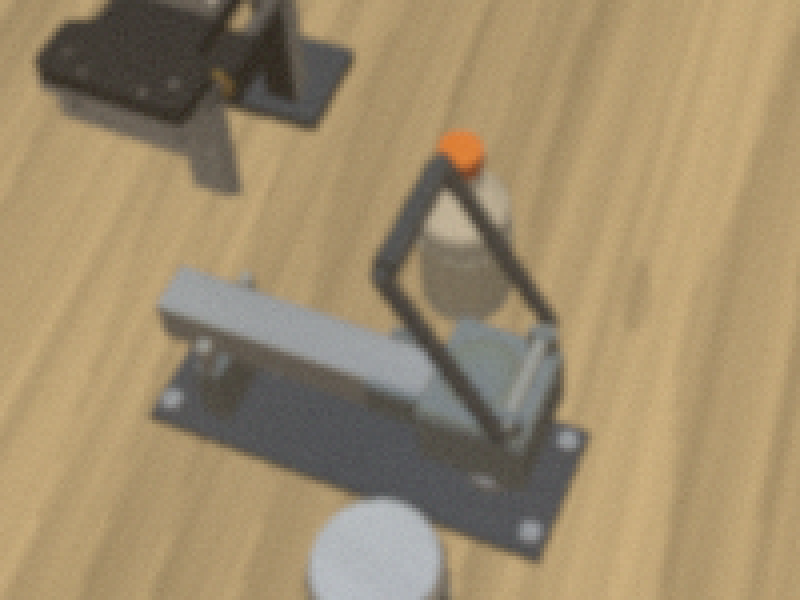

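The coupler is seated. The bar is between the prongs (crop (205,345) and (248,280)), head X is −121 to −60, and the handle is at about 1.15 rad with its cross bar near (415,215). Next I'll turn the tool a quarter and go above the cross bar.

Emit:
play_rows(motion=[{"x": 0,"y": 0,"z": -0.01,"rx": 0,"ry": 0,"rz": -8,"grip": 0.055},{"x": 0,"y": 0,"z": -0.025,"rx": 0,"ry": 0,"rz": -16,"grip": 0.055},{"x": 0,"y": 0,"z": -0.04,"rx": 0,"ry": 0,"rz": -24,"grip": 0.055},{"x": -0.01,"y": 0,"z": -0.04,"rx": 0,"ry": 0,"rz": -32,"grip": 0.055},{"x": -0.025,"y": 0,"z": -0.04,"rx": 0,"ry": 0,"rz": -40,"grip": 0.055}])

```text
time: 15.9
ee_pos: [534.7, 228.0, 307.4]
orientation: [[0.827, 0.563, 0.0], [0.563, -0.827, 0.0], [0.0, -0.0, -1.0]]
wrist_force: [-0.3, 0.0, -0.9]
grip_width: 55.2
```

```bash
python3 -c "
from h import *
to(477.4,234.5,300,-6)"
```

```text
t 15.9 p [534.7 228.  307.4] ang -55.74 zax [ 0.  0. -1.] q [-0.09  0.24 -0.51  1.68  0.12  1.25 -1.6 ] F [-0.3  0.  -0.9] w 55.2
shift [-0.0437 -0.0376  0.0074] rz -49.74
```

Emit:
play_rows(motion=[{"x": -0.009,"y": -0.008,"z": 0,"rx": 0,"ry": 0,"rz": -8,"grip": 0.055},{"x": -0.018,"y": -0.016,"z": 0,"rx": 0,"ry": 0,"rz": -16,"grip": 0.055},{"x": -0.027,"y": -0.024,"z": 0,"rx": 0,"ry": 0,"rz": -24,"grip": 0.055},{"x": -0.036,"y": -0.032,"z": 0,"rx": 0,"ry": 0,"rz": -32,"grip": 0.055},{"x": -0.044,"y": -0.038,"z": 0,"rx": 0,"ry": 0,"rz": -40,"grip": 0.055}])

```text
time: 16.4
ee_pos: [476.1, 235.2, 307.3]
orientation: [[0.27, 0.963, -0.0], [0.963, -0.27, 0.0], [-0.0, -0.0, -1.0]]
wrist_force: [-0.3, -0.0, -0.1]
grip_width: 55.0
```

Emit:
play_rows(motion=[{"x": 0,"y": 0,"z": 0,"rx": 0,"ry": 0,"rz": -6,"grip": 0.055},{"x": 0,"y": 0,"z": 0,"rx": 0,"ry": 0,"rz": -10,"grip": 0.055},{"x": 0,"y": 0,"z": 0,"rx": 0,"ry": 0,"rz": -10,"grip": 0.055},{"x": 0,"y": 0,"z": 0,"rx": 0,"ry": 0,"rz": -10,"grip": 0.055},{"x": 0,"y": 0,"z": 0,"rx": 0,"ry": 0,"rz": -10,"grip": 0.055}])

```text
time: 16.9
ee_pos: [476.8, 235.1, 307.4]
orientation: [[0.107, 0.994, -0.0], [0.994, -0.107, 0.0], [0.0, -0.0, -1.0]]
wrist_force: [-0.6, -0.0, -0.2]
grip_width: 55.1
```

```bash
python3 -c "
from h import *
to(477.4,234.5,236,-6)
b=cap('side')
C=cloud(b).reshape(-1,3);c,s=np.cos(-.1047),np.sin(-.1047)
q=C[:,:2]-[534,227.8];X=q@[c,s];Y=q@[-s,c]
m=(abs(C[:,2]-247)<8)&(X<-20)&(X>-100)&(abs(Y)<50);print(m.sum(),X[m].min(),X[m].max(),Y[m].min(),Y[m].max(),np.median(C[m],0))"
```

```text
t 16.9 p [476.8 235.1 307.4] ang -6.14 zax [-0.  0. -1.] q [-0.01  0.17 -0.64  1.78  0.11  1.23 -0.78] F [-0.6 -0.  -0.2] w 55.1
shift [-0.0005  0.0007  0.0714] rz -0.14
257 -59.97755803848898 -45.647932221468665 -40.21335713982793 41.96146407920357 [480.72290396 238.51157304 246.00135387]
```

Emit:
play_rows(motion=[{"x": 0,"y": 0.003,"z": 0.03,"rx": 0,"ry": 0,"rz": 0,"grip": 0.055},{"x": 0,"y": 0.003,"z": 0.05,"rx": 0,"ry": 0,"rz": 0,"grip": 0.055},{"x": 0,"y": 0.003,"z": 0.065,"rx": 0,"ry": 0,"rz": 0,"grip": 0.055},{"x": 0,"y": 0.003,"z": 0.072,"rx": 0,"ry": 0,"rz": 0,"grip": 0.055},{"x": 0,"y": 0.003,"z": 0.072,"rx": 0,"ry": 0,"rz": 0,"grip": 0.055}])

```text
time: 17.45
ee_pos: [479.5, 234.7, 235.0]
orientation: [[0.105, 0.994, -0.001], [0.994, -0.105, -0.0], [-0.0, -0.001, -1.0]]
wrist_force: [0.8, 0.2, 1.1]
grip_width: 55.4
```

Emit:
play_rows(newtons=10, motion=[{"x": 0,"y": 0,"z": 0,"rx": 0,"ry": 0,"rz": 0,"grip": 0.03},{"x": 0,"y": 0,"z": 0,"rx": 0,"ry": 0,"rz": 0,"grip": 0.02},{"x": 0,"y": 0,"z": 0,"rx": 0,"ry": 0,"rz": 0,"grip": 0.01},{"x": 0,"y": 0,"z": 0,"rx": 0,"ry": 0,"rz": 0,"grip": 0.005},{"x": 0,"y": 0,"z": 0,"rx": 0,"ry": 0,"rz": 0,"grip": 0.005}])

```text
time: 17.95
ee_pos: [479.9, 234.7, 235.8]
orientation: [[0.105, 0.994, 0.0], [0.994, -0.105, 0.0], [0.0, 0.0, -1.0]]
wrist_force: [1.0, -0.0, 0.9]
grip_width: 18.4
```

```bash
python3 -c "
from h import *
to(477.4,234.5,236,-6)
p=ctrl.observe()['ee_pos'];print('X',(p[:2]-[534,227.8])@[.9945,-.1045])"
```

```text
t 17.95 p [479.9 234.7 235.8] ang -6.04 zax [ 0.  0. -1.] q [-0.03  0.23 -0.63  1.87  0.16  1.09 -0.82] F [ 1.  -0.   0.9] w 18.4
shift [-0.0005 -0.0024 -0.0002] rz -0.04
X -54.577747989561445
```

Emit:
play_rows(motion=[{"x": 0,"y": 0,"z": 0,"rx": 0,"ry": 0,"rz": 0,"grip": 0.005},{"x": 0,"y": 0.015,"z": 0.008,"rx": 0,"ry": 0,"rz": 0,"grip": 0.005},{"x": 0,"y": 0.0285,"z": 0.018,"rx": 0,"ry": 0,"rz": 0,"grip": 0.005},{"x": 0,"y": 0.0405,"z": 0.03,"rx": 0,"ry": 0,"rz": 0,"grip": 0.005},{"x": 0,"y": 0.051,"z": 0.043,"rx": 0,"ry": 0,"rz": 0,"grip": 0.005}])

```text
time: 18.45
ee_pos: [531.5, 229.0, 190.8]
orientation: [[0.106, 0.994, -0.001], [0.994, -0.106, -0.0], [-0.0, -0.001, -1.0]]
wrist_force: [-2.7, 1.2, 1.3]
grip_width: 13.4
```

Emit:
play_rows(motion=[{"x": 0,"y": 0.009,"z": 0.0145,"rx": 0,"ry": 0,"rz": 0,"grip": 0.005},{"x": 0,"y": 0.0155,"z": 0.03,"rx": 0,"ry": 0,"rz": 0,"grip": 0.005},{"x": 0,"y": 0.0205,"z": 0.046,"rx": 0,"ry": 0,"rz": 0,"grip": 0.005},{"x": 0,"y": 0.023,"z": 0.0615,"rx": 0,"ry": 0,"rz": 0,"grip": 0.005},{"x": 0,"y": 0.0235,"z": 0.073,"rx": 0,"ry": 0,"rz": 0,"grip": 0.005}])

```text
time: 18.95
ee_pos: [553.8, 226.7, 117.9]
orientation: [[0.105, 0.994, -0.001], [0.994, -0.105, -0.0], [-0.0, -0.0, -1.0]]
wrist_force: [-0.9, 0.2, 2.5]
grip_width: 13.3
```

```bash
cat > hz.py <<'E'
from h import *
to(534,228,118,-6)
b=cap('side')
couplerfit(b,[534,227.8,-.1047],hz=59)
C=cloud(b).reshape(-1,3);c,s=np.cos(-.1047),np.sin(-.1047)
q=C[:,:2]-[534,227.8];X=q@[c,s];Y=q@[-s,c]
m=(X>-110)&(X<30)&(abs(abs(Y)-35)<12)&(C[:,2]>100)&(C[:,2]<180)
for x in range(-50,31,10):
  n=m&(abs(X-x)<5);print(x,n.sum(),(np.percentile(C[n,2],[10,50,90]).round(1) if n.any() else ''))
i=cv2.resize(b['image'][205:355,170:370],None,fx=4,fy=4,interpolation=3)
cv2.imwrite('pics/s8.png',i)
E
python3 hz.py
```

```text
t 18.95 p [553.8 226.7 117.9] ang -6.03 zax [-0.001 -0.    -1.   ] q [-0.06  0.46 -0.56  1.84  0.3   0.92 -0.86] F [-0.9  0.2  2.5] w 13.3
shift [-0.0008 -0.0198 -0.0001] rz -0.03
bar n 650 X -40.0 109.3 Y [-15.  16.] line [0.0275 0.8482] z 33.3
head n 412 X [-120.9  -60.7] Y [-28.5  28. ] mean -89.7 -0.8
-50 42 [125.6 128.5 130.6]
-40 38 [126.1 128.6 130.6]
-30 24 [125.2 128.7 131.7]
-20 23 [125.8 128.1 130.2]
-10 19 [126.5 129.  131.3]
0 31 [126.  129.  130.5]
10 46 [125.3 129.2 131. ]
20 42 [126.5 130.  132.2]
30 2 [128.5 129.  129.5]
```

View pics/s8.png

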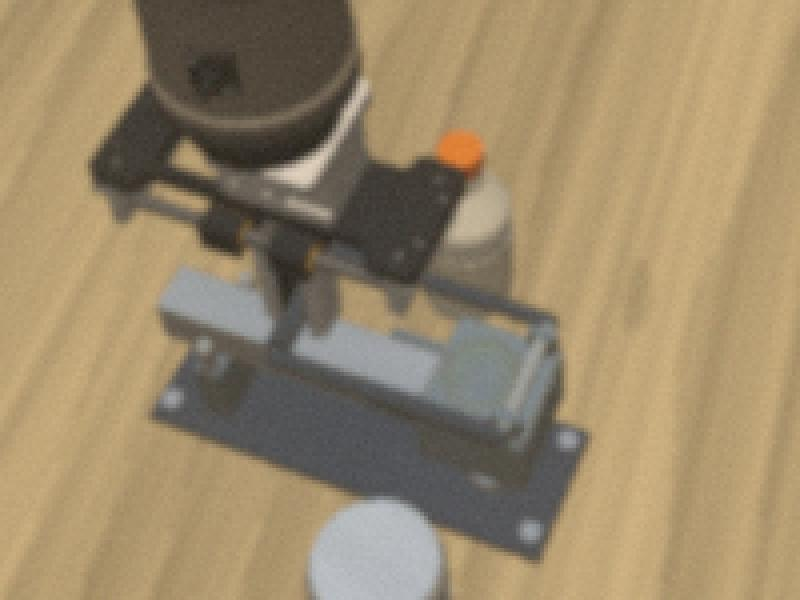

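The handle is flat over the bar (slope about 0.02). I'll press a little further to the stop, then release and rise.

Emit:
play_rows(newtons=20, motion=[{"x": 0,"y": 0,"z": 0.002,"rx": 0,"ry": 0,"rz": 0,"grip": 0.005},{"x": 0,"y": 0,"z": 0.004,"rx": 0,"ry": 0,"rz": 0,"grip": 0.005},{"x": 0,"y": 0,"z": 0.005,"rx": 0,"ry": 0,"rz": 0,"grip": 0.005},{"x": 0,"y": 0,"z": 0.005,"rx": 0,"ry": 0,"rz": 0,"grip": 0.005},{"x": 0,"y": 0,"z": 0.005,"rx": 0,"ry": 0,"rz": 0,"grip": 0.005}])

```text
time: 19.5
ee_pos: [553.8, 227.3, 116.2]
orientation: [[0.105, 0.994, 0.001], [0.994, -0.105, 0.0], [0.0, 0.001, -1.0]]
wrist_force: [-6.5, -2.9, 16.4]
grip_width: 13.5
```

Emit:
play_rows(motion=[{"x": 0,"y": 0,"z": -0.002,"rx": 0,"ry": 0,"rz": 0,"grip": 0.04},{"x": 0,"y": 0,"z": -0.002,"rx": 0,"ry": 0,"rz": 0,"grip": 0.045},{"x": 0,"y": 0,"z": -0.002,"rx": 0,"ry": 0,"rz": 0,"grip": 0.045},{"x": 0,"y": 0,"z": -0.003,"rx": 0,"ry": 0,"rz": 0,"grip": 0.045},{"x": 0,"y": 0,"z": -0.01,"rx": 0,"ry": 0,"rz": 0,"grip": 0.045}])

```text
time: 20.0
ee_pos: [553.4, 226.7, 124.1]
orientation: [[0.105, 0.994, -0.001], [0.994, -0.105, -0.0], [-0.0, -0.001, -1.0]]
wrist_force: [0.1, 0.2, 0.7]
grip_width: 44.6
```

Emit:
play_rows(motion=[{"x": 0,"y": 0,"z": -0.03,"rx": 0,"ry": 0,"rz": 0,"grip": 0.045},{"x": 0,"y": 0,"z": -0.07,"rx": 0,"ry": 0,"rz": 0,"grip": 0.045},{"x": 0,"y": 0,"z": -0.11,"rx": 0,"ry": 0,"rz": 0,"grip": 0.045},{"x": 0,"y": 0,"z": -0.14,"rx": 0,"ry": 0,"rz": 0,"grip": 0.045},{"x": 0,"y": 0,"z": -0.15,"rx": 0,"ry": 0,"rz": 0,"grip": 0.045}])

```text
time: 20.5
ee_pos: [554.7, 227.7, 278.4]
orientation: [[0.105, 0.994, 0.004], [0.994, -0.105, 0.002], [0.002, 0.004, -1.0]]
wrist_force: [-0.2, 0.0, 1.2]
grip_width: 45.5
```

```bash
python3 hz.py; python3 -c "
from h import *
b=load('side')
C=cloud(b).reshape(-1,3)
for n,x,y,h in(('bottle',498,117,146),('tin',474,343,105),('jar',629,-215,91)):
  m=(np.hypot(C[:,0]-x,C[:,1]-y)<50)&(abs(C[:,2]-h)<6);print(n,m.sum(),np.median(C[m],0).round(1))"
```

```text
t 20.5 p [554.7 227.7 278.4] ang -6.03 zax [ 0.004  0.002 -1.   ] q [-0.01  0.31 -0.6   1.68  0.19  1.21 -0.76] F [-0.2  0.   1.2] w 45.5
shift [-0.0022 -0.0213  0.1604] rz -0.03
bar n 713 X -39.9 109.4 Y [-14.6  15.4] line [0.0238 0.1279] z 33.3
head n 420 X [-120.9  -60.9] Y [-28.3  29.1] mean -90.5 -0.6
-50 41 [124.9 128.1 130. ]
-40 44 [124.6 128.2 130.6]
-30 42 [125.  128.2 131. ]
-20 46 [125.2 128.  130.3]
-10 43 [125.4 128.2 130.7]
0 42 [124.3 128.  129.5]
10 53 [124.6 128.  129.5]
20 59 [126.4 128.9 132.6]
30 1 [126.9 126.9 126.9]
bottle 97 [496.7 119.9 144.4]
tin 826 [472.2 347.9 104.8]
jar 225 [ 626.6 -212.2   89.4]
```

View pics/s8.png

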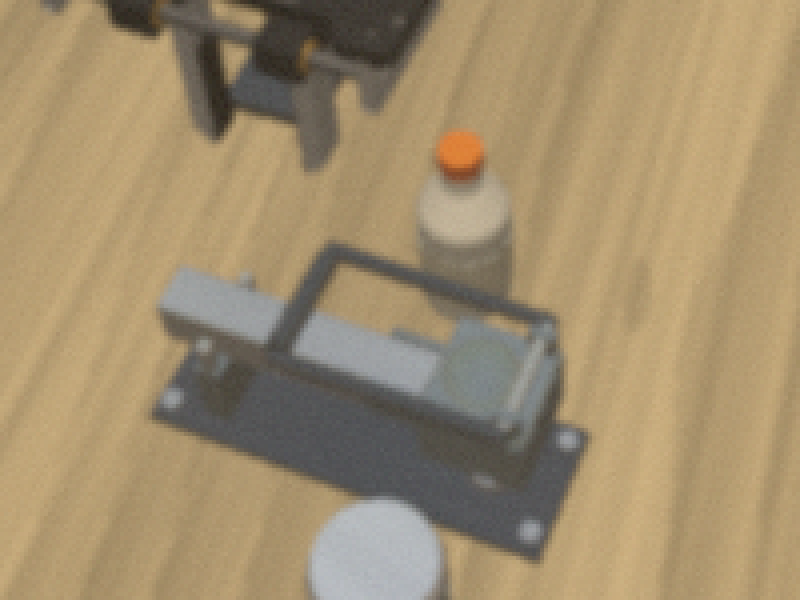

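The handle is flat (slope about 0), the bar is between the prongs, the head is home and the gripper is clear. I'll let the arm settle and hand in.

Emit:
play_rows(motion=[{"x": 0,"y": 0,"z": 0,"rx": 0,"ry": 0,"rz": 0,"grip": 0.045},{"x": 0,"y": 0,"z": 0,"rx": 0,"ry": 0,"rz": 0,"grip": 0.045},{"x": 0,"y": 0,"z": 0,"rx": 0,"ry": 0,"rz": 0,"grip": 0.045},{"x": 0,"y": 0,"z": 0,"rx": 0,"ry": 0,"rz": 0,"grip": 0.045},{"x": 0,"y": 0,"z": 0,"rx": 0,"ry": 0,"rz": 0,"grip": 0.045}])

```text
time: 21.05
ee_pos: [553.7, 226.9, 274.0]
orientation: [[0.105, 0.994, -0.001], [0.994, -0.105, -0.0], [-0.0, -0.001, -1.0]]
wrist_force: [-0.2, -1.0, -0.1]
grip_width: 45.4
```

```bash
python3 -c "
from h import *
print(ctrl.sign_off())"
```

```text
the job is handed in; nothing more can be done
None
```

The draw bar is fitted on the mount and locked, and I handed the job in at 21 s. The hand-in reports no verdict.

**What I did:** I swung the bail handle up and carried the bar over. I lowered it onto the ball, with about 23 N of contact at seating. After letting go, I pressed the handle down with about 16 N and backed the gripper off.

**Last checks (side camera):**
- **Coupler:** the head spans x −121 to −61 mm in the mount frame (−121 to −59 expected), and its height matches home. The tail lies between the prongs.
- **Handle:** about 0 rad. It read roughly 1.15 rad just after I set the coupler on the ball.
- **Bystanders:** the glue bottle, tin and jar read within about 5 mm of their first positions. Those first readings came from the top camera, so this is close to the measuring error. The arm never went near the lamp.

**What disagreed:**
- When the handle neared its stop, the coupler slid about 15 mm on the bench. The bar also sat about 5 mm off along the grip. I measured both and corrected for them before placing the bar.
- The last bar-line fit showed a 0.024 rad yaw, about 2 mm at the tail. This is probably the handle rods disturbing the fit, and it is within tolerance either way.

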